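Size a batch of walnuts with the chute gate

ROBOT

A 6-joint arm with a two-finger parallel gripper is mounted at the origin on the work surface. World frame = base frame: x ahead of the robot, y to its left, z up, the work surface at z = 0. Lengths are in m, angles in degrees, forces in N, time in s.
With the tool pointing down it reaches from about 0.35 to 0.875 m from the base axis. Payload 4.2 kg.
Tool frame: the origin (TCP) lies midway between the tips of the shut fingers; the grasp point (between the pads) lies 19 mm behind it; z points along the fingers, y is the line along which they close (so a half turn about z gives the same grasp; the last joint's range is limited). The gripper opens to 87 mm and grips with 3 to 60 N. Pads are 19 mm wide; open, the fingers measure 117 mm over their backs; the gripper's body (75 mm by 190 mm) begins 51 mm behind the grasp point.
Start: joints at [90.333, 22.042, 0.453, 0, -68.411, -14.817], TCP at [0.156, 0.605, 0.223] pointing down, gripper open.
Joint ranges: [-179.83, 179.83], [-69.29, 118.12], [-61.27, 80.66], [-181.25, 117.63], [-171.15, -9.14], [-177.46, 177.46]. Speed limits (degrees/s): [159.86, 159.86, 180, 180, 180, 180].

INTERFACE

Orientations are given as a 3x3 rotation matrix whose columns are the frame's x, y, z axes.
In Python, from station import r, optics gives the robot as it stands (r), with the cameras (optics).
- The arm moves only by the tool pendant, called after "Emit:" by a JSON object that holds its "api" and its "payload", one argument or row to a line. Schema: {"type":"object","properties":{"plan":{"type":"array","items":{"type":"object","properties":{"aperture":{"type":"number"},"sx":{"type":"number"},"sy":{"type":"number"},"sz":{"type":"number"},"ax":{"type":"number"},"ay":{"type":"number"},"az":{"type":"number"}},"additionalProperties":false,"required":["aperture"]},"minItems":1,"maxItems":8},"only":{"type":"string"},"quiet":{"type":"boolean"},"lines":{"type":"string"}},"required":["plan"],"additionalProperties":false}. plan is a list of rows, 1 to 8 of them, each an object with the fields aperture (the opening from 0.0 (shut) to 1.0 (fully open)), sx, sy, sz (the shift in normalised numbers (1 is 0.4 m)), ax, ay, az (a rotation vector in a scale on which 1.0 is 2 pi rad); a field left out counts as zero (the opening has to be given); each row is the pose to reach, as a shift and turn from the pose commanded when the call began, along the tool's axes at that moment; what a row does not reach only later rows make up. A row lasts 1/10 s, in which the tool goes at most 0.05 m and 8.59 degrees, less where a joint would pass 70% of its speed; a pose out of reach is approached as far as the arm can. The fingers move at their own pace and stop on an object; the grip force is fixed at half the most. Time passes only in rows, so rows that do not move let the fingers close. The tool returns the time, the measured TCP pose, the force, the opening and the grip force at its end. only (a regular expression) keeps the lines of the reply that match it, lines (a string "A,B") keeps lines A to B, and quiet returns only ok. A shift or turn number past 1, either way, is cut back to 1. Input that does not fit is refused with a message, and nothing moves.
- r.sense(): the state, without advancing time (a new reading comes with each control period).
- optics.capture(name): name is "side" or "top"; returns a dict with "pixels" (420x560x3 uint8, red, green, blue), "z_map" (420x560 float32, m along the optical axis (not along the pixel's ray), 0 where there is no reading), "K" (3x3 intrinsics, pixels), "distortion" ([k1, k2, p1, p2, k3] as OpenCV has them; the pictures are not rectified), "world_from_camera" (4x4, takes a point from camera to world coordinates). Camera axes: x right, y up, looking along -z (the intrinsics and any distortion apply to the point x, -y, -z); pixel columns grow to the right and rows downward; lengths in m; the calibration is good to about 2 mm. A picture is of the moment at which its call begins.
- r.finish_job(): hands the job in; it is judged then, once.
The state is a dict: "time_s": time; "joints": joint angles; "joint_velocities": joint speeds; "effort": joint torques, N m; "tcp_pos": TCP position; "ee_rot": TCP orientation; "wrist_force": force on the tool from outside, world axes, zero at the start; "moment": the same for the moment, N m; "gripper_width": opening from 0.0 (shut) to 1.0 (fully open); "gripper_force": force on a finger pad.
Only numpy, scipy, OpenCV 4.12 (cv2) and the standard library are available. Lean on these libraries where they do the work, as an engineer would, in place of code of your own. Each camera call takes 0.05 s, during which the arm holds its last target. There are 200 camera calls.

TASK

Stand the wooden catch tray on the table under the lip of the nut chute, its upright grip on the side away from the chute. Then open the gate lever to 40 degrees, the one long mark on its dial, and leave it there, so that the three small walnuts run into the tray while the three large ones stay held back behind the gate. Do not touch the nuts, and leave the mug, the jar and the bowl where they are.

Things in the scene. Friction and masses are not known exactly. Their poses are not given: they have to be found in the camera images.
- chute: Fixed wooden sloping chute on legs. Origin on the table, +x horizontally downhill, +y to the side with lever and dial. Trough 100 mm wide inside, floor sloping 15 degrees from x = -127 mm (back wall) to the open lip at x = 100. Side walls rise to 206 mm above the table at the back; the last 28 mm before the lip only 22 mm above the floor. Under the lip, x over 20 mm, is free space.
- lip (a point): Middle of the chute's open lower edge, on the floor's top face, 85 mm above the table; the floor board is 8 mm thick, 116 mm wide outside. Axes as the chute's. Released small walnuts leave it at about 0.6 m/s and land some 40 to 70 mm beyond it, within 45 mm either side of the middle.
- gate_lever (a joint): Lever angle (rad): 0 = gate shut, at most 1.2; 40 degrees = 0.698; starts between 0 and 0.2. Growing angle swings the knob downhill (chute +x) about the chute's +y and lifts the curved gate: gap under it 3 mm at 0, 28 at 32 degrees, 35 at 40, 41 at 47. No spring: it stays where left; moving it takes about 1.6 N at the knob.
- dial_mark (a point): Outer end of the long 40 degree mark, 80 mm from the pivot, on the fixed aluminium dial (a quadrant arc of 72 mm radius about the pivot) behind the lever, at chute y = 68 mm. Black marks each 10 degrees from 0 (uphill) to 60; this one is longer, wider and sticks out 8 mm past the rim. The lever covers it when set.
- pivot (a point): Point on the lever's hinge axis (which is the chute's y axis direction), level with the middle of the knob, 130 mm above the table, at chute x = 68, y = 100 mm. Axes as the chute's.
- lever_knob (a point): Centre of the lever's black knob: a cylinder of 22 mm diameter and 40 mm length lying parallel to the hinge axis, 95 mm from the axis. The lever is an 8 mm steel rod at the knob's chute-side end (chute y = 80 mm, dial face at y = 68 mm). The point turns with the lever. At angle a the lever leans a - 35 degrees from vertical (positive: downhill).
- tray: Loose wooden catch tray, about 0.25 kg, 120 mm (its x) by 140 mm (its y), 50 mm high, walls and floor 6 mm; origin at the centre of its underside. The upright grip stands on the middle of its +x wall. Well placed under the chute its x axis points as the chute's, its back wall 20 mm inside the lip, so its origin lies about 40 mm beyond the lip.
- tray_grip (a point): Point in the tray's upright grip board, 80 mm above the tray's underside, 60 mm from its centre along its +x. The board is 12 mm thick (tray x, from 54 to 66 mm), 50 mm wide (tray y), top at 94 mm.
- small0: Small walnut, a 25 mm ball, 10 g, origin at its centre; starts in the front row against the shut gate.
- small1: Small walnut, a 25 mm ball, 10 g, origin at its centre; starts in the front row against the shut gate.
- small2: Small walnut, a 25 mm ball, 10 g, origin at its centre; starts in the front row against the shut gate.
- large0: Large walnut, a 44 mm ball, 20 g, origin at its centre; starts behind the small ones in the chute.
- large1: Large walnut, a 44 mm ball, 20 g, origin at its centre; starts behind the small ones in the chute.
- large2: Large walnut, a 44 mm ball, 20 g, origin at its centre; starts behind the small ones in the chute.
- mug: Bystander: blue ceramic mug, 76 mm across, 85 mm high, origin at the centre of its underside. Leave it alone.
- jar: Bystander: amber glass jar with steel lid, 68 mm across, 100 mm high, origin at the centre of its underside. Leave it alone.
- bowl: Bystander: terracotta bowl, 110 mm across, 45 mm high, origin at the centre of its underside. Leave it alone.

How it is judged:
By the outcome, as a careful person would: the job done as asked, in the order asked, and still so for the second after the job is handed in, with the robot touching nothing.
It also fails if it takes over 64 s, if anything falls off the work surface, if the arm or the gripper's body presses on something with over 40 N, if the wrist force passes 120 N, or if a joint passes its speed limit or range.

## Working session

There is one attempt and no reset: what is moved stays moved. The work goes in short steps, Python scripts to look and compute and a tool call to move; the robot and the scene stay as the last step left them, time stands still between calls to the robot, and variables do not carry over. Pictures are saved under pics/ and viewed, at most 10 in all, crops included, and the job is handed in when it is done.

```bash
ls; mkdir -p pics
```

Create h.py:
```python
import numpy as np, cv2
from station import r, optics
def snap(name):
    c=optics.capture(name); np.savez(''+name+'.npz',**{k:np.array(v) for k,v in c.items()}); return c
def px(c,u,v,z=None,win=1):
    """world point at pixel from z_map, or intersect with world plane z"""
    K=np.array(c['K']);D=np.array(c['distortion']);T=np.array(c['world_from_camera'])
    q=cv2.undistortPoints(np.array([[[u,v]]],float),K,D)[0,0]
    d=np.array([q[0],-q[1],-1.0])
    if z is None:
        zz=c['z_map'][int(v)-win:int(v)+win+1,int(u)-win:int(u)+win+1]; zz=zz[zz>0]; s=np.median(zz)
    else:
        dw=T[:3,:3]@d; s=(z-T[2,3])/dw[2]
    return T[:3,:3]@(d*s)+T[:3,3]
def cloud(c):
    K=np.array(c['K']);D=np.array(c['distortion']);T=np.array(c['world_from_camera'])
    h,w=c['z_map'].shape; v,u=np.mgrid[:h,:w]
    q=cv2.undistortPoints(np.stack([u,v],-1).reshape(-1,1,2).astype(float),K,D)[:,0]
    z=c['z_map'].reshape(-1,1); P=np.hstack([q[:,:1],-q[:,1:],-np.ones_like(q[:,:1])])*z
    return (P@T[:3,:3].T+T[:3,3]).reshape(h,w,3)
def proj(c,p):
    T=np.linalg.inv(np.array(c['world_from_camera'])); q=T[:3,:3]@np.array(p)+T[:3,3]
    return cv2.projectPoints(np.array([[q[0],-q[1],-q[2]]]),np.zeros(3),np.zeros(3),np.array(c['K']),np.array(c['distortion']))[0].ravel()
```

Run:
```python
from h import *
for n in('top','side'):
    c=snap(n); cv2.imwrite(f'pics/{n}0.png',c['pixels'][:,:,::-1]); print(np.array(c['world_from_camera']).round(3))
s=r.sense();print(s['time_s'],s['tcp_pos'],np.array(s['ee_rot']).round(3),s['gripper_width'])
```

```text
pics
station.py
[[-0.003  0.991 -0.135  0.444]
 [-1.    -0.002  0.007  0.014]
 [ 0.007  0.135  0.991  1.339]
 [ 0.     0.     0.     1.   ]]
[[ 0.997  0.063 -0.05   0.561]
 [-0.08   0.682 -0.727 -0.826]
 [-0.011  0.729  0.685  0.931]
 [ 0.     0.     0.     1.   ]]
0.1 [0.15615933 0.60460452 0.22156865] [[ 0.968 -0.25  -0.   ]
 [-0.25  -0.968 -0.002]
 [ 0.     0.002 -1.   ]] 1.0012342728377863
```

View pics/top0.png

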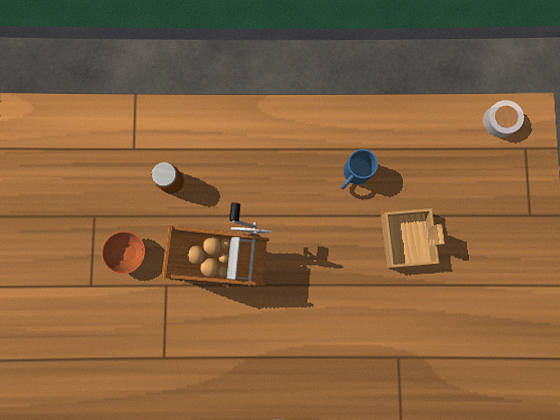

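View pics/side0.png

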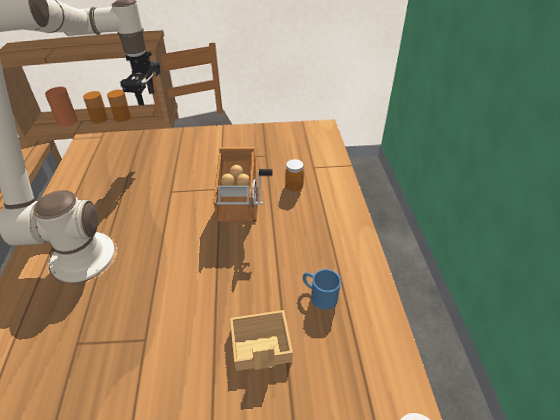

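The top view shows the chute at (215,256), running downhill to image right (world −y). The lever knob is at (236,211) and the tray at (411,238), with its grip to the right at (437,236). Next I'll take enlarged crops to read exact corners.

Run:
```python
from h import *
c=np.load('top.npz'); im=c['pixels'][:,:,::-1]
a=cv2.resize(im[195:300,155:285],None,fx=6,fy=6,interpolation=cv2.INTER_CUBIC)[:600,:780]
b=cv2.resize(im[195:285,370:470],None,fx=6,fy=6,interpolation=cv2.INTER_CUBIC)
cv2.imwrite('pics/chute.png',a); cv2.imwrite('pics/tray.png',b)
```

```text
(no output)
```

View pics/chute.png

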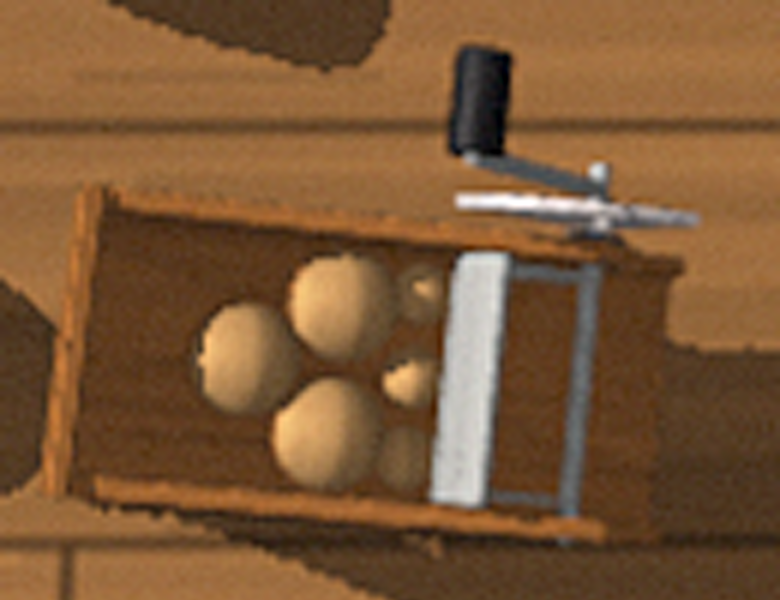

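View pics/tray.png

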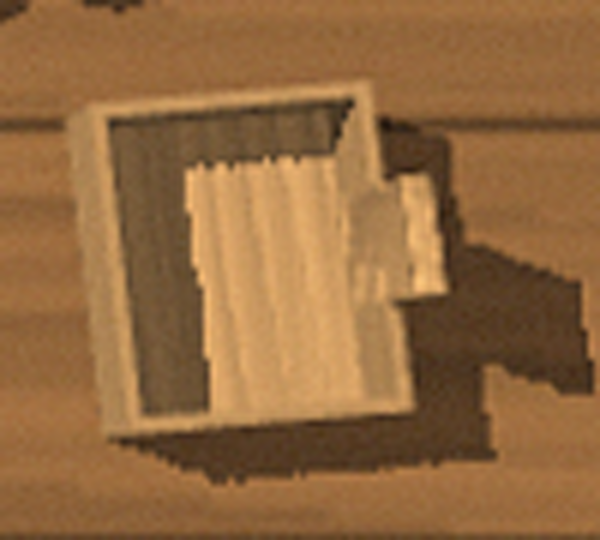

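The crops give these positions. Chute lip corners are at about (668,275) and (652,540), back-wall outer top corners at (80,187) and (48,492), and the knob axis runs from (485,50) to (476,152). Tray rim corners are at about (93,106), (372,82), (412,408) and (120,434), and the grip-top corners at (402,178), (432,175), (447,292) and (414,298).

Run:
```python
from h import *
c=np.load('top.npz')
def q(x,y,u0,v0,z): return px(c,(x+.5)/6-.5+u0,(y+.5)/6-.5+v0,z)
A=lambda x,y,z:q(x,y,155,195,z); B=lambda x,y,z:q(x,y,370,195,z)
for n,p in dict(lipT=A(668,275,.085),lipB=A(650,540,.085),bT=A(80,187,.206),bB=A(48,492,.206),bTin=A(104,187,.206),k1=A(485,48,.209),k2=A(475,152,.209)).items(): print(n,p.round(4))
for n,p in dict(TL=B(93,106,.05),TR=B(372,82,.05),BR=B(412,408,.05),BL=B(120,434,.05),g1=B(402,178,.094),g2=B(432,175,.094),g3=B(447,292,.094),g4=B(414,298,.094)).items(): print(n,p.round(4))
# depth clouds: tray rim & grip
P=cloud(c); 
S=P[200:285,370:460].reshape(-1,3)
g=S[(S[:,2]>.087)&(S[:,2]<.1)]; print('grip n',len(g),g.mean(0),cv2.minAreaRect(g[:,:2].astype(np.float32)*1000))
m=S[(S[:,2]>.044)&(S[:,2]<.056)]; print('rim',len(m),cv2.minAreaRect(m[:,:2].astype(np.float32)*1000))
# chute: whole outline above .09
S=P[195:300,155:285].reshape(-1,3)
im=c['pixels'][195:300,155:285].reshape(-1,3).astype(int)
dark=(im.max(1)<45)&(S[:,2]>.15); k=S[dark]; print('knob',len(k),k.mean(0),k[:,2].max(),cv2.minAreaRect(k[:,:2].astype(np.float32)*1000))
w=S[(S[:,2]>.198)&(S[:,2]<.214)&~dark]; print('backtop',len(w),w.min(0),w.max(0))
```

```text
lipT [0.5409 0.0295 0.085 ]
lipB [0.4328 0.0369 0.085 ]
bT [0.5652 0.2473 0.206 ]
bB [0.4525 0.2559 0.206 ]
bTin [0.5652 0.2384 0.206 ]
k1 [0.6169 0.0966 0.209 ]
k2 [0.5776 0.1001 0.209 ]
TL [ 0.6152 -0.2757  0.05  ]
TR [ 0.6253 -0.3946  0.05  ]
BR [ 0.4868 -0.4049  0.05  ]
BL [ 0.4759 -0.2824  0.05  ]
g1 [ 0.5793 -0.3911  0.094 ]
g2 [ 0.5805 -0.4034  0.094 ]
g3 [ 0.5324 -0.4071  0.094 ]
g4 [ 0.53   -0.3936  0.094 ]
grip n 118 [ 0.55540253 -0.39682629  0.09413164] ((555.2518310546875, -397.6634521484375), (50.03728103637695, 13.184041023254395), 5.249736309051514)
rim 515 ((550.934326171875, -339.18927001953125), (141.87939453125, 120.88546752929688), 4.868771553039551)
knob 95 [0.59310225 0.09474365 0.22310256] 0.22985182629327916 ((594.6537475585938, 97.60009002685547), (18.67938995361328, 37.16452407836914), 84.51807403564453)
backtop 282 [0.45150846 0.02785769 0.1982067 ] [0.57847136 0.25683531 0.21382055]
```

Run:
```python
from h import *
c=np.load('top.npz')
A=lambda x,y,z:px(c,(x+.5)/6-.5+155,(y+.5)/6-.5+195,z)
T,B_=A(682,262,.107),A(653,542,.107); bT,bB=A(80,187,.206),A(48,492,.206)
print(T,B_,np.hypot(*(T-B_)[:2])); lip=(T+B_)/2; back=(bT+bB)/2; d=lip-back
print('lip',lip,'back',back,np.degrees(np.arctan2(d[0],d[1])),'len',np.hypot(*d[:2]))
# depth check of wall tops, side walls
P=cloud(c)
S=P[195:300,155:285].reshape(-1,3)
im=c['pixels'][195:300,155:285].reshape(-1,3).astype(int)
# points off table belonging to chute (exclude dial/lever): rect of wood above 0.08
# outer side wall lines: for bins of y, min/max x of points z>.1
ys=np.arange(.06,.24,.01); lo=[];hi=[]
for y in ys:
    s=S[(abs(S[:,1]-y)<.006)&(S[:,2]>.14)&(S[:,2]<.21)]; lo.append(s[:,0].min()); hi.append(s[s[:,0]<.57][:,0].max())
print(np.round(lo,3),np.round(hi,3),np.degrees(np.arctan(np.polyfit(ys,lo,1)[0])))
# low wall/floor end
s=S[(S[:,2]>.07)&(S[:,2]<.12)]; print('min y',np.sort(s[:,1])[:20].round(4)); 
C=np.load('side.npz'); Q=cloud(C)
for n,u,v in (('knob',264,172),('knobR',271,172),('knobL',260,172)): print(n,px(C,u,v))
cv2.imwrite('pics/side_c.png',cv2.resize(C['pixels'][140:230,200:315,::-1],None,fx=6,fy=6,interpolation=cv2.INTER_CUBIC))
```

```text
[0.54444622 0.0235357  0.107     ] [0.43217941 0.03528115 0.107     ] 0.11287955063138926
lip [0.48831282 0.02940843 0.107     ] back [0.50884215 0.25163239 0.206     ] -174.72192442233037 len 0.2231702162318209
[0.435 0.435 0.437 0.437 0.44  0.44  0.44  0.442 0.44  0.44  0.442 0.442
 0.445 0.445 0.445 0.447 0.447 0.449] [0.57  0.57  0.57  0.563 0.564 0.564 0.555 0.557 0.557 0.558 0.558 0.56
 0.56  0.562 0.562 0.564 0.566 0.566] 4.316533069226104
min y [0.0241 0.0242 0.0242 0.0266 0.0266 0.0266 0.029  0.029  0.029  0.0291
 0.0314 0.0314 0.0315 0.0315 0.0317 0.0317 0.0317 0.0318 0.0318 0.0318]
knob [0.59001732 0.09165496 0.22016626]
knobR [0.61062083 0.08882619 0.2208334 ]
knobL [0.57820881 0.09279323 0.22015999]
```

View pics/side_c.png

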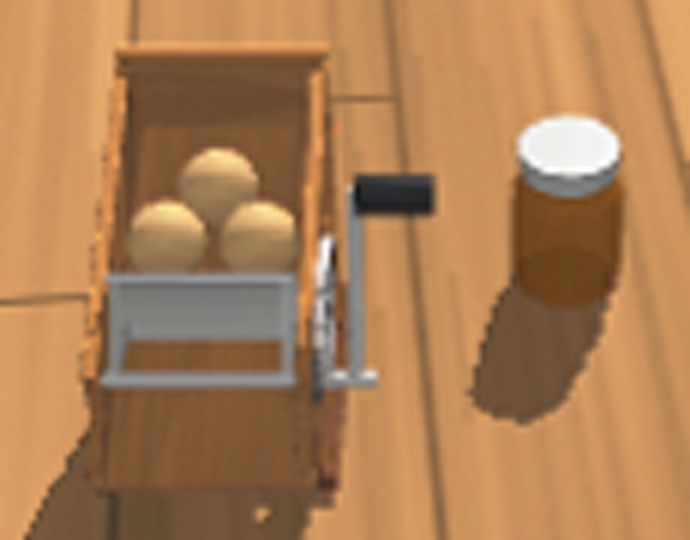

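The side view shows the knob at (395,194), right of the dial, and the lever near 7°. The chute sits about 5° off the −y axis. Next I'll write a helper that gives tool-frame deltas.

Add to h.py:
```python
from scipy.spatial.transform import Rotation as R
LIP=np.array([.4895,.031,.085]); YAW=4.8
cx=np.array([-np.sin(np.radians(YAW)),-np.cos(np.radians(YAW)),0]); cy=np.array([-cx[1],cx[0],0]); 
def ch(p): # world -> chute
    d=np.array(p)-(LIP-.1*cx-[0,0,.085]); return np.array([d@cx,d@cy,d[2]])
def wc(p): return LIP-.1*cx-np.array([0,0,.085])+p[0]*cx+p[1]*cy+np.array([0,0,p[2]])
def go(pos,yawy): # yawy: world angle of tool y, tool down
    s=r.sense(); M=np.array(s['ee_rot']); a=np.radians(yawy)
    y=np.array([np.cos(a),np.sin(a),0]); z=np.array([0,0,-1.]); G=np.column_stack([np.cross(y,z),y,z])
    print('d',(M.T@(np.array(pos)-s['tcp_pos'])).round(4),'rv',R.from_matrix(M.T@G).as_rotvec(degrees=True).round(2))
```

Run:
```python
from h import *
c=np.load('top.npz'); A=lambda x,y,z:px(c,(x+.5)/6-.5+155,(y+.5)/6-.5+195,z)
print('knob ch',ch(A(485,48,.213))*1e3,ch(A(476,152,.213))*1e3)
print(wc([100,58,0])if 0 else ch(A(682,262,.107))*1e3,ch(A(653,542,.107))*1e3)
go([.44,.12,.34],-90)
```

```text
knob ch [ 24.30424485 120.87653269 213.        ] [ 24.53584955  81.56569133 213.        ]
[102.84033509  55.37811685 107.        ] [100.53032906 -57.47779493 107.        ]
d [ 0.3961  0.3984 -0.1176] rv [ 1.200e-01  1.000e-02 -1.449e+01]
```

The manual's scale: shifts go in shares of 0.4 m and turns go in shares of 2 pi rad. Converting my numbers, 0.28 m / 0.4 = 0.7, 0.245 m / 0.4 = 0.6125, -14.5 degrees / 360 = -0.0403.

Emit:
{"api": "pendant", "payload": {
  "plan": [
    {"aperture": 1, "sx": 0.05, "sy": 0.05, "sz": -0.125},
    {"aperture": 1, "sx": 0.15, "sy": 0.15, "sz": -0.225, "az": -0.0167},
    {"aperture": 1, "sx": 0.25, "sy": 0.25, "sz": -0.295, "az": -0.0403},
    {"aperture": 1, "sx": 0.35, "sy": 0.35, "sz": -0.295, "az": -0.0403},
    {"aperture": 1, "sx": 0.4375, "sy": 0.4375, "sz": -0.295, "az": -0.0403},
    {"aperture": 1, "sx": 0.525, "sy": 0.525, "sz": -0.295, "az": -0.0403},
    {"aperture": 1, "sx": 0.6125, "sy": 0.6125, "sz": -0.295, "az": -0.0403},
    {"aperture": 1, "sx": 0.7, "sy": 0.7, "sz": -0.295, "az": -0.0403}
  ]
}}

```text
time_s: 0.9
tcp_pos: [0.3375, 0.2961, 0.3402]
ee_rot: [[1.0, 0.001, -0.0], [0.001, -1.0, 0.0], [-0.0, -0.0, -1.0]]
wrist_force: [0.6, -0.3, 0.6]
gripper_width: 0.999
gripper_force: 0.0
```

Emit:
{"api": "pendant", "payload": {
  "plan": [
    {"aperture": 1, "sx": 0.1375, "sy": 0.05},
    {"aperture": 1, "sx": 0.225, "sy": 0.175},
    {"aperture": 1, "sx": 0.225, "sy": 0.3},
    {"aperture": 1, "sx": 0.225, "sy": 0.425},
    {"aperture": 1, "sx": 0.225, "sy": 0.55},
    {"aperture": 1, "sx": 0.225, "sy": 0.55}
  ]
}}

```text
time_s: 1.5
tcp_pos: [0.4264, 0.0747, 0.3402]
ee_rot: [[1.0, -0.004, -0.001], [-0.004, -1.0, -0.0], [-0.001, 0.0, -1.0]]
wrist_force: [-0.3, 0.2, -0.0]
gripper_width: 1.0
gripper_force: 0.0
```

```bash
python3 -c "
from h import *
go([.5553,-.3985,.2],-85.1)"
```

```text
d [0.1307 0.4726 0.1403] rv [ 0.03  0.04 -5.11]
```

Converted, 0.365 m / 0.4 = 0.9125, 0.32 m / 0.4 = 0.8, -5 degrees / 360 = -0.0139.

Emit:
{"api": "pendant", "payload": {
  "plan": [
    {"aperture": 1, "sx": 0.05, "sy": 0.1125},
    {"aperture": 1, "sx": 0.075, "sy": 0.225},
    {"aperture": 1, "sx": 0.1, "sy": 0.35},
    {"aperture": 1, "sx": 0.1375, "sy": 0.4625},
    {"aperture": 1, "sx": 0.175, "sy": 0.575},
    {"aperture": 1, "sx": 0.2125, "sy": 0.6875, "sz": 0.05, "az": -0.0139},
    {"aperture": 1, "sx": 0.25, "sy": 0.8, "sz": 0.1, "az": -0.0139},
    {"aperture": 1, "sx": 0.275, "sy": 0.9125, "sz": 0.125, "az": -0.0139}
  ]
}}

```text
time_s: 2.3
tcp_pos: [0.5371, -0.288, 0.2877]
ee_rot: [[0.996, 0.088, -0.003], [0.088, -0.996, 0.002], [-0.003, -0.002, -1.0]]
wrist_force: [0.1, 1.7, 0.6]
gripper_width: 1.0
gripper_force: 0.0
```

Emit:
{"api": "pendant", "payload": {
  "plan": [
    {"aperture": 1, "sx": 0.0375, "sy": 0.1, "sz": 0.0625},
    {"aperture": 1, "sx": 0.05, "sy": 0.2, "sz": 0.125},
    {"aperture": 1, "sx": 0.05, "sy": 0.275, "sz": 0.225},
    {"aperture": 1, "sx": 0.05, "sy": 0.275, "sz": 0.225},
    {"aperture": 1, "sx": 0.05, "sy": 0.275, "sz": 0.225}
  ]
}}

```text
time_s: 2.8
tcp_pos: [0.5661, -0.395, 0.1982]
ee_rot: [[0.996, 0.086, -0.004], [0.086, -0.996, 0.001], [-0.004, -0.002, -1.0]]
wrist_force: [0.3, -0.6, 0.1]
gripper_width: 0.999
gripper_force: 0.0
```

```bash
python3 -c "
from h import *
go([.5553,-.3985,.061],-85.1)"
```

```text
d [-0.0105  0.0028  0.1372] rv [-0.09  0.21  0.05]
```

Converted, 0.137 m / 0.4 = 0.3425, 0.115 m / 0.4 = 0.2875, 0.2 degrees / 360 = 0.0006.

Emit:
{"api": "pendant", "payload": {
  "plan": [
    {"aperture": 1, "sx": -0.0263, "sy": 0.0075, "sz": 0.1, "ay": 0.0006},
    {"aperture": 1, "sx": -0.0263, "sy": 0.0075, "sz": 0.2, "ay": 0.0006},
    {"aperture": 1, "sx": -0.0263, "sy": 0.0075, "sz": 0.2875, "ay": 0.0006},
    {"aperture": 1, "sx": -0.0263, "sy": 0.0075, "sz": 0.3425, "ay": 0.0006},
    {"aperture": 1, "sx": -0.0263, "sy": 0.0075, "sz": 0.3425, "ay": 0.0006},
    {"aperture": 0.6, "sx": -0.0263, "sy": 0.0075, "sz": 0.3425, "ay": 0.0006},
    {"aperture": 0.3, "sx": -0.0263, "sy": 0.0075, "sz": 0.3425, "ay": 0.0006},
    {"aperture": 0, "sx": -0.0263, "sy": 0.0075, "sz": 0.3425, "ay": 0.0006}
  ]
}}

```text
time_s: 3.6
tcp_pos: [0.5581, -0.3988, 0.0659]
ee_rot: [[0.996, 0.088, 0.008], [0.088, -0.996, -0.002], [0.007, 0.002, -1.0]]
wrist_force: [-0.6, 0.2, 0.1]
gripper_width: 0.807
gripper_force: 0.0
```

Emit:
{"api": "pendant", "payload": {
  "plan": [
    {"aperture": 0},
    {"aperture": 0},
    {"aperture": 0},
    {"aperture": 0},
    {"aperture": 0},
    {"aperture": 0}
  ]
}}

```text
time_s: 4.2
tcp_pos: [0.5567, -0.3985, 0.0631]
ee_rot: [[0.996, 0.087, 0.003], [0.087, -0.996, 0.0], [0.003, -0.0, -1.0]]
wrist_force: [-0.4, 0.2, 0.1]
gripper_width: 0.267
gripper_force: 0.0
```

Emit:
{"api": "pendant", "payload": {
  "plan": [
    {"aperture": 0},
    {"aperture": 0},
    {"aperture": 0},
    {"aperture": 0},
    {"aperture": 0}
  ]
}}

```text
time_s: 4.7
tcp_pos: [0.5567, -0.3983, 0.0631]
ee_rot: [[0.996, 0.087, 0.003], [0.087, -0.996, 0.0], [0.003, -0.0, -1.0]]
wrist_force: [-0.6, 0.9, -0.3]
gripper_width: 0.139
gripper_force: 30.0
```

Emit:
{"api": "pendant", "payload": {
  "plan": [
    {"aperture": 0, "sz": -0.02},
    {"aperture": 0, "sz": -0.05},
    {"aperture": 0, "sz": -0.0625},
    {"aperture": 0, "sz": -0.0625},
    {"aperture": 0, "sz": -0.0625}
  ]
}}

```text
time_s: 5.2
tcp_pos: [0.5565, -0.3983, 0.0884]
ee_rot: [[0.996, 0.087, 0.004], [0.087, -0.996, 0.001], [0.004, -0.0, -1.0]]
wrist_force: [-0.2, 0.2, -2.8]
gripper_width: 0.135
gripper_force: 30.0
```

```bash
python3 -c "
from h import *
print(wc([200,0,.061]*np.array([.001,1,1])))
s=r.sense()
go(wc([.215,0,s['tcp_pos'][2]]),-94.8)
go(wc([.2,0,.061]),-94.8)"
```

```text
[ 0.48113222 -0.06864929  0.061     ]
d [-4.890e-02 -3.202e-01 -1.000e-04] rv [-0.03 -0.21  9.8 ]
d [-0.0464 -0.335   0.0272] rv [-0.03 -0.21  9.8 ]
```

The tray is held: 2.8 N is its weight. Next I'll carry it to the approach point, lower it, and slide it under the lip.

Converted, -0.27 m / 0.4 = -0.675, -0.05 m / 0.4 = -0.125, 9.8 degrees / 360 = 0.0272.

Emit:
{"api": "pendant", "payload": {
  "plan": [
    {"aperture": 0, "sx": -0.0125, "sy": -0.05},
    {"aperture": 0, "sx": -0.025, "sy": -0.125, "az": 0.0056},
    {"aperture": 0, "sx": -0.045, "sy": -0.225, "az": 0.0111},
    {"aperture": 0, "sx": -0.0675, "sy": -0.35, "az": 0.0194},
    {"aperture": 0, "sx": -0.09, "sy": -0.475, "az": 0.0272},
    {"aperture": 0, "sx": -0.115, "sy": -0.575, "sz": 0.02, "ay": -0.0006, "az": 0.0272},
    {"aperture": 0, "sx": -0.13, "sy": -0.6375, "sz": 0.035, "ay": -0.0006, "az": 0.0272},
    {"aperture": 0, "sx": -0.13, "sy": -0.675, "sz": 0.035, "ay": -0.0006, "az": 0.0272}
  ]
}}

```text
time_s: 6.0
tcp_pos: [0.4786, -0.1321, 0.0732]
ee_rot: [[0.997, -0.082, -0.004], [-0.082, -0.997, 0.001], [-0.004, -0.0, -1.0]]
wrist_force: [0.3, 0.3, -2.2]
gripper_width: 0.137
gripper_force: 30.0
```

Emit:
{"api": "pendant", "payload": {
  "plan": [
    {"aperture": 0},
    {"aperture": 0},
    {"aperture": 0}
  ]
}}

```text
time_s: 6.3
tcp_pos: [0.4815, -0.1345, 0.0741]
ee_rot: [[0.996, -0.084, 0.0], [-0.084, -0.996, 0.0], [0.0, -0.0, -1.0]]
wrist_force: [-0.5, 0.3, -4.1]
gripper_width: 0.136
gripper_force: 30.0
```

```bash
python3 -c "
from h import *
s=r.sense();print(ch(s['tcp_pos']))
go(wc([.2,0,.0635]),-94.8)"
```

```text
[0.26563716 0.00587033 0.07407438]
d [-0.0059 -0.0656  0.0106] rv [-0.01 -0.01 -0.02]
```

Converted, -0.0656 m / 0.4 = -0.164, 0.0108 m / 0.4 = 0.027.

Emit:
{"api": "pendant", "payload": {
  "plan": [
    {"aperture": 0, "sx": -0.0113, "sy": -0.0375},
    {"aperture": 0, "sx": -0.0113, "sy": -0.0875},
    {"aperture": 0, "sx": -0.0113, "sy": -0.1375},
    {"aperture": 0, "sx": -0.0113, "sy": -0.164},
    {"aperture": 0, "sx": -0.0113, "sy": -0.164, "sz": 0.0075},
    {"aperture": 0, "sx": -0.0113, "sy": -0.164, "sz": 0.0175},
    {"aperture": 0, "sx": -0.0113, "sy": -0.164, "sz": 0.0263},
    {"aperture": 0, "sx": -0.0113, "sy": -0.164, "sz": 0.027}
  ]
}}

```text
time_s: 7.1
tcp_pos: [0.4818, -0.0691, 0.0631]
ee_rot: [[0.996, -0.084, -0.001], [-0.084, -0.996, -0.0], [-0.001, 0.0, -1.0]]
wrist_force: [-2.3, -1.0, 0.7]
gripper_width: 0.135
gripper_force: 30.0
```

Emit:
{"api": "pendant", "payload": {
  "plan": [
    {"aperture": 0},
    {"aperture": 0}
  ]
}}

```text
time_s: 7.3
tcp_pos: [0.4821, -0.0687, 0.0632]
ee_rot: [[0.996, -0.084, -0.0], [-0.084, -0.996, 0.0], [-0.0, -0.0, -1.0]]
wrist_force: [-0.8, -1.2, -2.1]
gripper_width: 0.135
gripper_force: 30.0
```

Run:
```python
from h import *
print(ch(r.sense()['tcp_pos']),r.sense()['wrist_force'])
c=snap('top'); a=c['pixels'][195:295,180:310,::-1]
cv2.imwrite('pics/p1.png',cv2.resize(a,None,fx=6,fy=6,interpolation=cv2.INTER_CUBIC))
```

```text
[0.19994533 0.00094609 0.06315208] [-0.79550961 -1.16633886 -2.14974175]
```

View pics/p1.png

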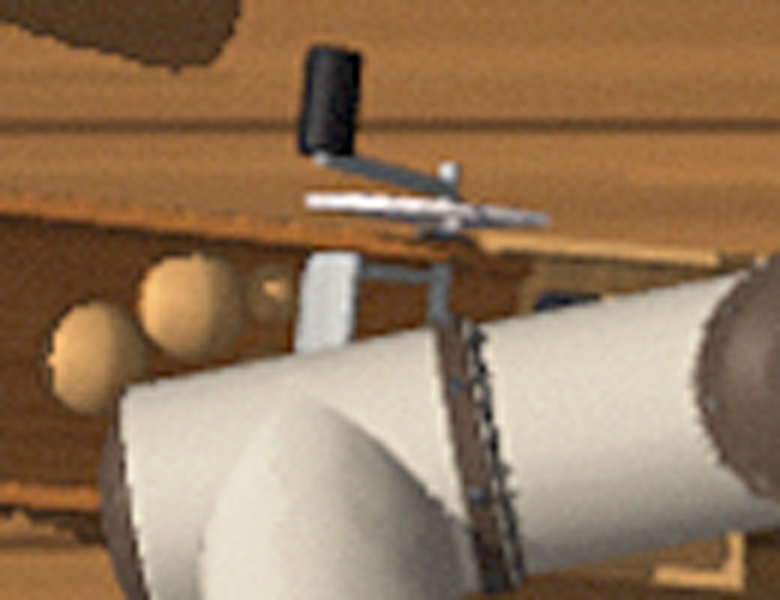

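The arm hides most of the tray, but its rim shows at top right around (720,255), just past the lip. The wrist still carries about 2 N, so I'll lower it 2 mm more, open, and rise.

Converted, 0.002 m / 0.4 = 0.005, 0.001 m / 0.4 = 0.0025.

Emit:
{"api": "pendant", "payload": {
  "plan": [
    {"aperture": 0, "sz": 0.0025},
    {"aperture": 0, "sz": 0.005},
    {"aperture": 0, "sz": 0.005}
  ]
}}

```text
time_s: 7.65
tcp_pos: [0.4823, -0.0685, 0.063]
ee_rot: [[0.997, -0.083, 0.0], [-0.083, -0.997, -0.0], [0.0, 0.0, -1.0]]
wrist_force: [-5.5, 0.5, 12.4]
gripper_width: 0.142
gripper_force: 30.0
```

Emit:
{"api": "pendant", "payload": {
  "plan": [
    {"aperture": 0.3, "sz": 0.005},
    {"aperture": 0.5, "sz": 0.005},
    {"aperture": 0.6, "sz": 0.005},
    {"aperture": 0.6, "sz": 0.005},
    {"aperture": 0.6, "sz": 0.005}
  ]
}}

```text
time_s: 8.15
tcp_pos: [0.4824, -0.0682, 0.0592]
ee_rot: [[0.997, -0.083, 0.0], [-0.083, -0.997, 0.0], [-0.0, -0.0, -1.0]]
wrist_force: [0.4, -0.7, 0.5]
gripper_width: 0.504
gripper_force: 0.0
```

Emit:
{"api": "pendant", "payload": {
  "plan": [
    {"aperture": 0.6, "sz": -0.075},
    {"aperture": 0.6, "sz": -0.175},
    {"aperture": 0.3, "sz": -0.3},
    {"aperture": 0, "sz": -0.425},
    {"aperture": 0, "sz": -0.55},
    {"aperture": 0, "sy": 0.1, "sz": -0.625},
    {"aperture": 0, "sy": 0.225, "sz": -0.625},
    {"aperture": 0, "sy": 0.325, "sz": -0.625}
  ]
}}

```text
time_s: 8.95
tcp_pos: [0.4715, -0.1993, 0.3107]
ee_rot: [[0.997, -0.083, 0.003], [-0.083, -0.997, 0.0], [0.003, -0.0, -1.0]]
wrist_force: [1.4, -0.4, -0.7]
gripper_width: 0.137
gripper_force: 0.0
```

Emit:
{"api": "pendant", "payload": {
  "plan": [
    {"aperture": 0, "sy": 0.1},
    {"aperture": 0, "sy": 0.2},
    {"aperture": 0, "sy": 0.3},
    {"aperture": 0, "sy": 0.3}
  ]
}}

```text
time_s: 9.35
tcp_pos: [0.4606, -0.321, 0.3081]
ee_rot: [[0.996, -0.089, -0.002], [-0.089, -0.996, 0.0], [-0.002, -0.0, -1.0]]
wrist_force: [-0.4, 0.2, -0.8]
gripper_width: 0.007
gripper_force: 0.0
```

Run:
```python
from h import *
c=snap('top'); a=c['pixels'][195:295,180:310,::-1]
cv2.imwrite('pics/p2.png',cv2.resize(a,None,fx=6,fy=6,interpolation=cv2.INTER_CUBIC))
```

```text
(no output)
```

View pics/p2.png

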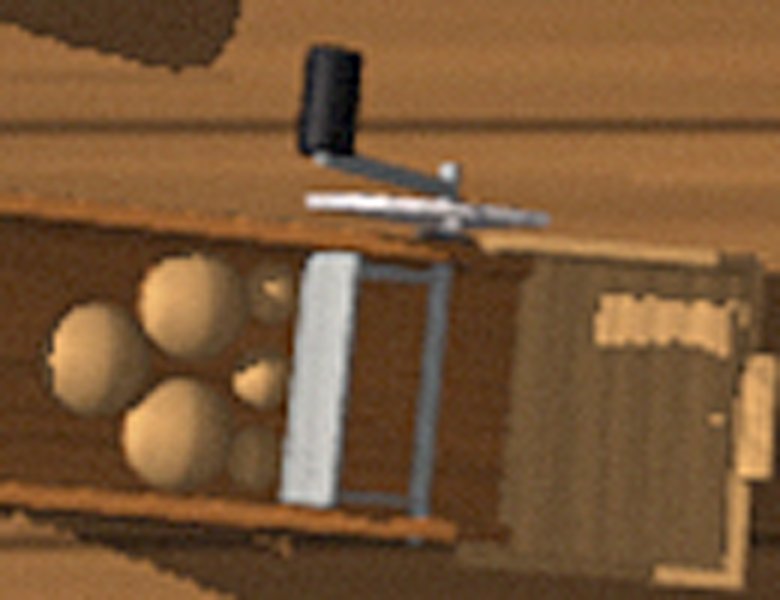

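The tray sits under the lip, square to it, with its grip on the far side at (757,417). The gate is still shut, with the nuts behind it. Next I'll check the placement in numbers and plan the knob grasp.

Run:
```python
from h import *
c=np.load('top.npz'); A=lambda x,y,z:ch(px(c,(x+.5)/6-.5+180,(y+.5)/6-.5+195,z))*1e3
print('rim TR BR',A(765,252,.05),A(742,584,.05),'grip',A(757,417,.094)); print('knob',A(335,46,.213),A(327,153,.213))
for a in (7.7,20,30,40): 
    t=np.radians(a-35); print(a,wc([.068+.095*np.sin(t),.103,.13+.095*np.cos(t)-.019]).round(4))
go(wc([.0246,.103,.30]),-94.8); go(wc([.0246,.103,.1955]),-94.8)
```

```text
rim TR BR [200.36559486  72.2405111   50.        ] [200.69794416 -67.34331573  50.        ] grip [199.2298024   0.8276793  94.       ]
knob [ 24.2353804  121.63085495 213.        ] [ 24.94112889  81.22224124 213.        ]
7.7 [0.5985 0.0977 0.1954]
20 [0.5969 0.0788 0.2028]
30 [0.5955 0.0625 0.2056]
40 [0.5941 0.046  0.2056]
d [ 0.1008 -0.4272  0.0083] rv [-0.05  0.09 -0.21]
d [ 0.101  -0.4271  0.1128] rv [-0.05  0.09 -0.21]
```

Converted, -0.345 m / 0.4 = -0.8625, -0.3 m / 0.4 = -0.75.

Emit:
{"api": "pendant", "payload": {
  "plan": [
    {"aperture": 0.9, "sx": 0.025, "sy": -0.075},
    {"aperture": 0.9, "sx": 0.05, "sy": -0.1875},
    {"aperture": 0.9, "sx": 0.075, "sy": -0.3},
    {"aperture": 0.9, "sx": 0.105, "sy": -0.4125},
    {"aperture": 0.9, "sx": 0.135, "sy": -0.525},
    {"aperture": 0.9, "sx": 0.165, "sy": -0.6375},
    {"aperture": 0.9, "sx": 0.195, "sy": -0.75},
    {"aperture": 0.9, "sx": 0.225, "sy": -0.8625}
  ]
}}

```text
time_s: 10.2
tcp_pos: [0.5796, 0.022, 0.3096]
ee_rot: [[0.997, -0.082, 0.0], [-0.082, -0.997, 0.001], [0.0, -0.001, -1.0]]
wrist_force: [1.0, -0.0, 0.2]
gripper_width: 0.652
gripper_force: 0.0
```

Emit:
{"api": "pendant", "payload": {
  "plan": [
    {"aperture": 0.9, "sx": 0.02, "sy": -0.1},
    {"aperture": 0.9, "sx": 0.0275, "sy": -0.1875},
    {"aperture": 0.9, "sx": 0.0275, "sy": -0.205},
    {"aperture": 0.9, "sx": 0.0275, "sy": -0.205},
    {"aperture": 0.9, "sx": 0.0275, "sy": -0.205},
    {"aperture": 0.9, "sx": 0.0275, "sy": -0.205}
  ]
}}

```text
time_s: 10.8
tcp_pos: [0.5973, 0.0986, 0.3097]
ee_rot: [[0.996, -0.084, 0.0], [-0.084, -0.996, 0.0], [0.0, -0.0, -1.0]]
wrist_force: [0.2, -0.2, -0.6]
gripper_width: 0.901
gripper_force: 0.0
```

```bash
python3 -c "
from h import *
go(wc([.0246,.103,.1955]),-94.8)"
```

```text
d [0.0012 0.001  0.1142] rv [-0.02 -0.02 -0.05]
```

Emit:
{"api": "pendant", "payload": {
  "plan": [
    {"aperture": 0.9, "sx": 0.0025, "sy": 0.0025, "sz": 0.1},
    {"aperture": 0.9, "sx": 0.0025, "sy": 0.0025, "sz": 0.1875},
    {"aperture": 0.9, "sx": 0.0025, "sy": 0.0025, "sz": 0.25},
    {"aperture": 0.9, "sx": 0.0025, "sy": 0.0025, "sz": 0.285},
    {"aperture": 0.9, "sx": 0.0025, "sy": 0.0025, "sz": 0.285},
    {"aperture": 0.9, "sx": 0.0025, "sy": 0.0025, "sz": 0.285},
    {"aperture": 0.5, "sx": 0.0025, "sy": 0.0025, "sz": 0.285},
    {"aperture": 0.1, "sx": 0.0025, "sy": 0.0025, "sz": 0.285}
  ]
}}

```text
time_s: 11.6
tcp_pos: [0.5992, 0.0986, 0.1968]
ee_rot: [[0.996, -0.084, 0.003], [-0.084, -0.996, 0.001], [0.002, -0.002, -1.0]]
wrist_force: [-0.2, -0.3, 0.3]
gripper_width: 0.799
gripper_force: 0.0
```

Emit:
{"api": "pendant", "payload": {
  "plan": [
    {"aperture": 0.1},
    {"aperture": 0.1},
    {"aperture": 0.1},
    {"aperture": 0.1},
    {"aperture": 0.1},
    {"aperture": 0.1},
    {"aperture": 0.1},
    {"aperture": 0.1}
  ]
}}

```text
time_s: 12.4
tcp_pos: [0.5985, 0.0985, 0.1952]
ee_rot: [[0.997, -0.084, -0.0], [-0.084, -0.997, 0.0], [-0.0, -0.0, -1.0]]
wrist_force: [-0.3, -0.4, -0.4]
gripper_width: 0.241
gripper_force: 30.0
```

```bash
python3 -c "
from h import *
print(ch(r.sense()['tcp_pos']))"
```

```text
[0.02361042 0.10299388 0.19518544]
```

Emit:
{"api": "pendant", "payload": {
  "plan": [
    {"aperture": 0.1, "sy": 0.015, "sz": -0.0075},
    {"aperture": 0.1, "sy": 0.0325, "sz": -0.0138},
    {"aperture": 0.1, "sy": 0.05, "sz": -0.019},
    {"aperture": 0.1, "sy": 0.07, "sz": -0.0235},
    {"aperture": 0.1, "sy": 0.09, "sz": -0.026},
    {"aperture": 0.1, "sy": 0.111, "sz": -0.027},
    {"aperture": 0.1, "sy": 0.125, "sz": -0.0265},
    {"aperture": 0.1, "sy": 0.1318, "sz": -0.026}
  ]
}}

```text
time_s: 13.2
tcp_pos: [0.5945, 0.0479, 0.208]
ee_rot: [[0.997, -0.083, 0.003], [-0.083, -0.997, 0.005], [0.003, -0.005, -1.0]]
wrist_force: [-4.3, 6.7, 5.1]
gripper_width: 0.241
gripper_force: 30.0
```

Emit:
{"api": "pendant", "payload": {
  "plan": [
    {"aperture": 0.1},
    {"aperture": 0.1},
    {"aperture": 0.1},
    {"aperture": 0.1}
  ]
}}

```text
time_s: 13.6
tcp_pos: [0.5945, 0.0475, 0.2079]
ee_rot: [[0.997, -0.083, 0.003], [-0.083, -0.997, 0.004], [0.003, -0.004, -1.0]]
wrist_force: [-3.8, 5.6, 6.5]
gripper_width: 0.243
gripper_force: 30.0
```

```bash
python3 -c "
from h import *
p=ch(r.sense()['tcp_pos']);print(p)
go(wc([.0763,.103,.2056]),-94.8)"
```

```text
[0.07474476 0.10320243 0.20788441]
d [-0.0002  0.0016  0.0023] rv [-0.21 -0.15  0.03]
```

Converted, 0.002 m / 0.4 = 0.005, 0.0015 m / 0.4 = 0.0038.

Emit:
{"api": "pendant", "payload": {
  "plan": [
    {"aperture": 0.1, "sy": 0.0025, "sz": 0.0025},
    {"aperture": 0.1, "sy": 0.0038, "sz": 0.005},
    {"aperture": 0.1, "sy": 0.0038, "sz": 0.005},
    {"aperture": 0.1, "sy": 0.0038, "sz": 0.005}
  ]
}}

```text
time_s: 14.0
tcp_pos: [0.5944, 0.0458, 0.2074]
ee_rot: [[0.997, -0.083, 0.004], [-0.083, -0.997, 0.003], [0.004, -0.003, -1.0]]
wrist_force: [-6.5, 4.7, 12.2]
gripper_width: 0.242
gripper_force: 30.0
```

Emit:
{"api": "pendant", "payload": {
  "plan": [
    {"aperture": 0.3},
    {"aperture": 0.5},
    {"aperture": 0.7},
    {"aperture": 0.7},
    {"aperture": 0.7},
    {"aperture": 0.7},
    {"aperture": 0.7}
  ]
}}

```text
time_s: 14.7
tcp_pos: [0.594, 0.0445, 0.2035]
ee_rot: [[0.997, -0.083, -0.0], [-0.083, -0.997, 0.0], [-0.0, -0.0, -1.0]]
wrist_force: [0.2, 0.1, 0.1]
gripper_width: 0.683
gripper_force: 0.0
```

```bash
python3 -c "
from h import *
print(r.sense()['gripper_width'],r.sense()['tcp_pos'])"
```

```text
0.6830711830849057 [0.59403177 0.0444806  0.20350427]
```

Emit:
{"api": "pendant", "payload": {
  "plan": [
    {"aperture": 0.7, "sz": -0.075},
    {"aperture": 0.7, "sz": -0.175},
    {"aperture": 0.7, "sz": -0.275},
    {"aperture": 0.7, "sy": -0.1, "sz": -0.3},
    {"aperture": 0.7, "sy": -0.2, "sz": -0.3},
    {"aperture": 0.7, "sy": -0.3, "sz": -0.3},
    {"aperture": 0.7, "sy": -0.4, "sz": -0.3},
    {"aperture": 0.7, "sy": -0.5, "sz": -0.3}
  ]
}}

```text
time_s: 15.5
tcp_pos: [0.6106, 0.2454, 0.3239]
ee_rot: [[0.997, -0.083, 0.0], [-0.083, -0.997, 0.0], [0.0, -0.0, -1.0]]
wrist_force: [-0.3, 0.5, 0.1]
gripper_width: 0.703
gripper_force: 0.0
```

Emit:
{"api": "pendant", "payload": {
  "plan": [
    {"aperture": 0.7, "sy": -0.125},
    {"aperture": 0.7, "sy": -0.25},
    {"aperture": 0.7, "sy": -0.25}
  ]
}}

```text
time_s: 15.8
tcp_pos: [0.6184, 0.3493, 0.3205]
ee_rot: [[0.997, -0.078, -0.003], [-0.078, -0.997, -0.0], [-0.003, 0.001, -1.0]]
wrist_force: [0.7, -0.4, -0.2]
gripper_width: 0.7
gripper_force: 0.0
```

Run:
```python
from h import *
c=snap('top'); a=c['pixels'][195:295,180:310,::-1]; cv2.imwrite('pics/p3.png',cv2.resize(a,None,fx=6,fy=6,interpolation=cv2.INTER_CUBIC))
C=snap('side'); cv2.imwrite('pics/s3.png',cv2.resize(C['pixels'][150:240,205:285,::-1],None,fx=6.6,fy=6.6,interpolation=cv2.INTER_CUBIC))
```

```text
(no output)
```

View pics/p3.png

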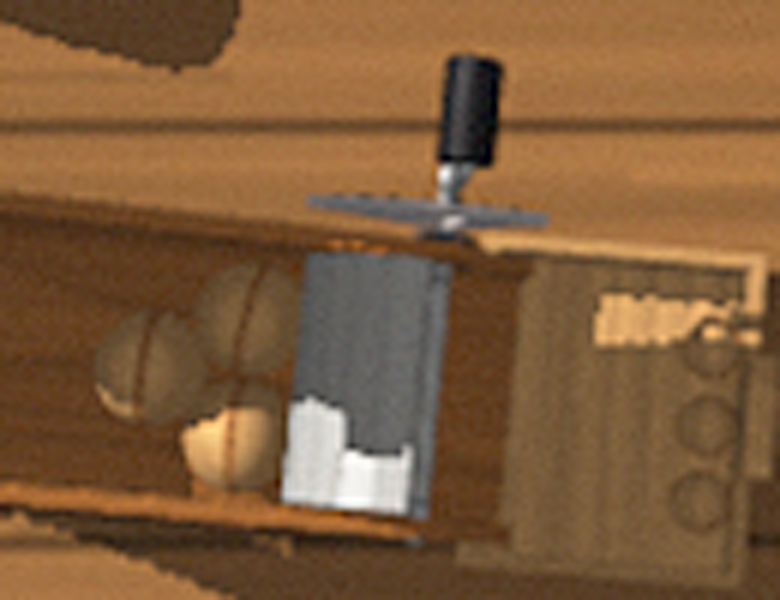

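View pics/s3.png

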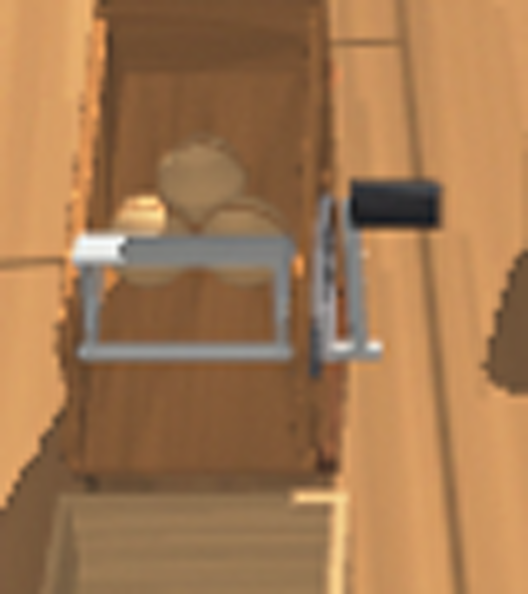

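All three small walnuts are in the tray at (712,350), (708,425) and (698,500), and the three large ones are held behind the gate. The knob axis now runs from (475,60) to (467,160). I'll check its angle from that.

Run:
```python
from h import *
c=np.load('top.npz'); A=lambda x,y,z:ch(px(c,(x+.5)/6-.5+180,(y+.5)/6-.5+195,z))*1e3
B=lambda a:A(a[0],a[1],a[2])
for nm,c_,off in (('top',c,None),):
    im=c['pixels'].astype(int).max(2); P=cloud(c); m=(im<55); m[:200]=0;m[230:]=0;m[:,:245]=0;m[:,270:]=0
    m&=P[...,2]>.19; v,u=np.where(m); print(len(u),u.mean(),v.mean()); k=px(c,u.mean(),v.mean(),.2246+.006); print('knob from blob',ch(k)*1e3,P[m][:,2].max())
for p in ((475,60),(467,160)): print(A(*p,.2246))
# pivot: shaft end in top view, predicted pixel for pivot axis end vs seen; knob predicted at angles
for a in (36,38,40,42,44):
    t=np.radians(a-35); q=[.068+.095*np.sin(t),.100,.13+.095*np.cos(t)]
    for n in('top','side'):
        C=np.load(n+'.npz'); uv=proj(C,wc(q)); o,f=((180,195),6) if n=='top' else ((205,150),6.6)
        print(a,n,((uv-o+.5)*f-.5).round(1),end=' ')
    print()
C=np.load('side.npz')
for y in(.08,.1): print('pivot side',((proj(C,wc([.068,y,.13]))-(205,150)+.5)*6.6-.5).round(1),'top',((proj(c,wc([.068,y,.13]))-(180,195)+.5)*6-.5).round(1))
```

```text
103 258.7281553398058 213.8252427184466
knob from blob [ 79.30108491  97.50412305 230.6       ] 0.24031672771911694
[ 77.36403964 118.92065771 224.6       ]
[ 77.58956952  81.52219013 224.6       ]
36 top [449.8 108.6] 36 side [400.7 193.4] 
38 top [458.8 109.4] 38 side [400.5 198.4] 
40 top [467.7 110.2] 40 side [400.4 203.6] 
42 top [476.6 111. ] 42 side [400.2 209. ] 
44 top [485.5 111.9] 44 side [400.1 214.6] 
pivot side [363.8 352. ] top [449.7 189. ]
pivot side [407.  351.8] top [454.  139.5]
```

The lever reads about 40–40.5° in both cameras, and the robot is clear of everything. Handing in.

```bash
python3 -c "
from h import *
print(r.finish_job())"
```

```text
the job is handed in; nothing more can be done
None
```

The tray is under the lip with its grip on the far side, the gate lever is at about 40° (both cameras), the three small walnuts are in the tray, the three large ones are still behind the gate, and the job was handed in at about 16 s of the 64 s allowed.

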